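# Charge the deburrer from a pouring pan and start it

### The job

Charge the vibratory deburrer: lift the pouring pan by its handle, hook its lip over the front rim of the tub, and with the lip kept hooked as a pivot swing the pan over until all four pins have slid into the tub, then swing it back level. Set the empty pan gently down flat on the bench. Then flip up the guard cover on the control pod until it stays open, press the start button under it fully home, and leave the tools and the pen alone.

Things in the scene. Friction and masses are not known exactly. Their poses are not given: they have to be found in the camera images.
- pan_grip (a point): Middle of the loose steel pan's basket-style handle: a level round black bar, 12 mm diameter, 96 mm long, axis 90 mm above the pan's underside, on two thin posts at y +-58 mm; nothing else within 50 mm of its middle. Axes of the pan: x level to the pouring lip, y along the bar, z up. The pan hangs nearly balanced below the bar, which can turn in a light grip.
- pan_hook (a point): Pivot point in the angle below the pan's pouring lip, 92.5 mm ahead of pan_grip and 65 mm lower; pan axes. The lip, a plate 110 mm wide, has its underside 5 mm above and its front edge 9 mm ahead of this point; a down-turned hem 10 mm high stands 5 mm behind it. With the lip on top of the rim and the hem against the rim's outside, this point lies on the rim's axis and the pan turns about it.
- pan: The pouring pan, about 0.3 kg empty; origin under the middle of its body, 90 mm below the handle bar and 10 mm ahead of it; x to the lip, z up; z is 0 when it stands on the bench. Reaches 70 mm to the rear and 92 mm to the front, 110 mm wide, side and rear walls 38 mm high, open above; the floor is flat to x = 10 mm, then rises as a ramp (25 degrees) to the lip at x = 75 mm.
- pin_0_mid (a point): Centre of a steel locating pin, 13 mm in diameter and 46 mm long (own y along the pin), 30 g, lying loose in the pan at the start.
- pin_1_mid (a point): Centre of a steel locating pin, 13 mm in diameter and 46 mm long (own y along the pin), 30 g, lying loose in the pan at the start.
- pin_2_mid (a point): Centre of a steel locating pin, 13 mm in diameter and 46 mm long (own y along the pin), 30 g, lying loose in the pan at the start.
- pin_3_mid (a point): Centre of a steel locating pin, 13 mm in diameter and 46 mm long (own y along the pin), 30 g, lying loose in the pan at the start.
- tub_rim (a point): Middle of the front rim of the fixed deburrer's square tub, on the axis of the rolled rim: a level bead 10 mm in diameter, 166 mm long, axis 120 mm above the bench, on a 4 mm upright wall. Axes of the machine: x level from the front into the tub, y along the rim (left seen from the front), z up. The base stands 7 mm in front of this axis; otherwise free in front.
- tub_floor (a point): Middle of the tub's inner floor, 68 mm below the rim's axis and 83 mm behind the front rim; axes of the machine. The tub is 162 mm square inside and open on top, all four rims equally high.
- guard (a joint): Angle of the guard cover over the start button: 0 closed, grows as its front swings up and over, stop at 1.92. It falls shut if released below about 1.1 and leans open to the stop by its own weight beyond about 1.35. Very light (60 g).
- guard_hinge (a point): Middle of the guard cover's hinge axis, which runs along the machine's y, on the control pod right of the tub; 4 mm above the pod's flat deck, 90 mm above the bench. Axes of the machine (x away from the front). The cover is a dark steel hood 64 mm long (x), 60 mm wide, reaching 27 mm above the hinge axis; the tub's side wall stands 49 mm to the left of this point.
- guard_tab (a point): Middle of the guard's finger tab, a black bar 12 mm wide (along the hinge), 8 mm high, 45 mm long that stands out level over the front of the pod; when closed 94 mm in front of the hinge axis and 21.5 mm above it; turns with the cover. The pod's front face is 22 mm behind this point, the hood's front 30 mm, so the space below it is free to the bench, and 60 mm to either side.
- start (a joint): Travel of the start button in m: 0 out, 0.006 fully home; spring, about 5 N fully home; springs back.
- start_top (a point): Centre of the top of the round grey start button, 26 mm in diameter, pressed straight down; beneath the guard cover, 34 mm in front of the hinge.
- marker_mid (a point): Middle of a marker pen, 130 mm long and 13 mm thick, lying on the bench between the tool tray and the machine (bystander, leave alone).
- driver_mid (a point): Middle of the screwdriver in the black tool tray (bystander, leave alone).

How it is judged:
On the way, in this order (a step that is already met when the one before it is completed fails the run):
1. the pan's lip is hooked on the tub's front rim while the pan is still near level (x of pan_hook in the frame of tub_rim between -0.008 and 0.008 m and z of pan_hook in the frame of tub_rim between -0.008 and 0.008 m and y of pan_hook in the frame of tub_rim between -0.03 and 0.03 m and angle between pan's own z axis and vertical below 0.5 rad and contact force between pan and deburrer above 0.2 N), for 0.2 s.
2. the pan is swung over about the rim (more than 57 degrees) (x of pan_hook in the frame of tub_rim between -0.014 and 0.014 m and z of pan_hook in the frame of tub_rim between -0.014 and 0.014 m and y of pan_hook in the frame of tub_rim between -0.03 and 0.03 m and angle between pan's own z axis and vertical above 1 rad), for 0.2 s.
3. the pins are in the tub and the pan stands flat on the bench, released (x of pin_0_mid in the frame of tub_floor between -0.08 and 0.08 m and y of pin_0_mid in the frame of tub_floor between -0.08 and 0.08 m and z of pin_0_mid in the frame of tub_floor between -0.005 and 0.06 m and x of pin_1_mid in the frame of tub_floor between -0.08 and 0.08 m and y of pin_1_mid in the frame of tub_floor between -0.08 and 0.08 m and z of pin_1_mid in the frame of tub_floor between -0.005 and 0.06 m and x of pin_2_mid in the frame of tub_floor between -0.08 and 0.08 m and y of pin_2_mid in the frame of tub_floor between -0.08 and 0.08 m and z of pin_2_mid in the frame of tub_floor between -0.005 and 0.06 m and x of pin_3_mid in the frame of tub_floor between -0.08 and 0.08 m and y of pin_3_mid in the frame of tub_floor between -0.08 and 0.08 m and z of pin_3_mid in the frame of tub_floor between -0.005 and 0.06 m and height (world z) of pan below 0.008 m and angle between pan's own z axis and vertical below 0.08 rad and contact force between pan and the fingers below 0.05 N and linear speed of pan below 0.02 m/s), for 0.2 s.
4. the guard is up and the start button pressed home (value of joint guard above 1.3 rad and value of joint start above 0.0048 m), for 0.1 s.
At the end, for the whole second after the job is handed in: All four pins lie in the tub (centres inside its walls, less than 60 mm above its floor); the pan stands flat on the bench (within 5 degrees, underside within 8 mm), at rest and released; the guard cover stays open (beyond 1.3 rad) and the start button, having been pressed home, is out again (all of step 3 and value of joint guard above 1.3 rad and value of joint start below 0.002 m); the robot touches nothing.
It fails at once if the pan is tipped more than 35 degrees while its lip is more than 20 mm off the front rim (angle between pan's own z axis and vertical above 0.62 rad and not (x of pan_hook in the frame of tub_rim between -0.02 and 0.02 m and z of pan_hook in the frame of tub_rim between -0.02 and 0.02 m)).
It fails at once if the machine is started before all pins are in the tub (value of joint start above 0.004 m and not (x of pin_0_mid in the frame of tub_floor between -0.08 and 0.08 m and y of pin_0_mid in the frame of tub_floor between -0.08 and 0.08 m and z of pin_0_mid in the frame of tub_floor between -0.005 and 0.06 m and x of pin_1_mid in the frame of tub_floor between -0.08 and 0.08 m and y of pin_1_mid in the frame of tub_floor between -0.08 and 0.08 m and z of pin_1_mid in the frame of tub_floor between -0.005 and 0.06 m and x of pin_2_mid in the frame of tub_floor between -0.08 and 0.08 m and y of pin_2_mid in the frame of tub_floor between -0.08 and 0.08 m and z of pin_2_mid in the frame of tub_floor between -0.005 and 0.06 m and x of pin_3_mid in the frame of tub_floor between -0.08 and 0.08 m and y of pin_3_mid in the frame of tub_floor between -0.08 and 0.08 m and z of pin_3_mid in the frame of tub_floor between -0.005 and 0.06 m)).
It fails at once if the pan is dropped or thrown (linear speed of pan above 1 m/s).
It fails at once if a bystander (marker pen, screwdriver) is moved more than 30 mm (distance of any of marker_mid, driver_mid from where it was at the start of the episode above 0.03 m).
It also fails if it takes over 72 s, if anything falls off the work surface, if the arm or the gripper's body presses on something with over 40 N, if the wrist force passes 120 N, or if a joint passes its speed limit or range.

### The arm

A 6-joint arm with a two-finger parallel gripper is mounted at the origin on a cart in front of the work surface, level with it; the furniture and walls round the work are solid. World frame = base frame: x ahead of the robot, y to its left, z up, the work surface at z = 0. Lengths are in m, angles in rad, forces in N, time in s.
With the tool pointing down it reaches from about 0.375 to 0.9 m from the base axis. Payload 3.1 kg.
Tool frame: the origin (TCP) lies at the very end of the fingers, on their centre line; the grasp point (between the pads) lies 19 mm behind it; z points along the fingers, y is the line along which they close (so a half turn about z gives the same grasp; the last joint's range is limited). The gripper opens to 87 mm and grips with 3 to 60 N. Pads are 19 mm wide; open, the fingers measure 117 mm over their backs; the gripper's body (75 mm by 190 mm) begins 51 mm behind the grasp point.
Start: joints at [0.923, 0.527, 1.433, -0, 1.181, -0.178], TCP at [0.282, 0.558, 0.223] pointing down, gripper open.
Joint ranges: [-3.08, 3.08], [-0.75, 2.2], [0.22, 2.44], [-1.43, 4.57], [0, 2.65], [-2.85, 2.85]. Speed limits (rad/s): [2.79, 2.79, 3.14, 3.14, 3.14, 3.14].

### API

Orientations are given as a unit quaternion [x, y, z, w].
In Python, from rig import robot gives the robot as it stands. The module is installed in compiled form; this text tells all that it offers.
- The arm moves only by the tool servo_tool, never from a script. Its argument "rows" is one flat list of numbers, 5 for each row, row after row: the closure, from -1 (fully open) to 1 (shut), so that 0 is half open, then the shift along the tool's x, y, z in m, then the turn about the tool's z in degrees. A call has 1 to 5 rows; each row shifts and turns the commanded pose from where the row before left it, along the tool's axes as they then stand; what a row does not reach is not made up. A row lasts 1/12 s, in which the tool goes at most 41.7 mm and 7.16 degrees, less where a joint would pass 70% of its speed; a pose out of reach is approached as far as the arm can. A call with a gripper value outside its range is refused whole. The fingers move at their own pace and stop on an object; "newtons" is the grip in N (left out, the last holds). Time passes only in rows, so rows that do not move let the fingers close. It gives the time, the measured TCP pose, the force, the opening and the grip force at its end, in the units of the state.
- robot.get_obs(): the state, without advancing time (a new reading comes with each control period).
- robot.camera(name): name is "scene" or "top" or "wrist"; returns a dict with "pixels" (400x640x3 uint8, red, green, blue), "intrinsics" (3x3 intrinsics, pixels), "rvec" (rotation vector, rad) and "tvec" (3), from world to camera coordinates, as OpenCV has them; the wrist camera has in their place "mount" (4x4, takes a point from camera to tool coordinates, whose origin is the TCP and whose axes are the flange's). Camera axes: x right, y down, z forward; pixel columns grow to the right and rows downward; lengths in m; the calibration is good to about 2 mm. A picture is of the moment at which its call begins: read the wrist's pose just before it. There is no depth.
- robot.hand_in(): hands the job in; it is judged then, once.
Trained networks look in a picture, given as the dict that the camera call returned (one of the last four; its "shot" number tells which), for a name from the list of things; names that differ only in an ending like _2 or _b are one class to them, and where a whole thing is asked for, a point or a joint stands for the part that bears it (a point fixed in the world has none). Each returns a list of dicts, best first, with "score" (0 to 1); they miss things now and then, are a little off and sometimes report something else, mostly with a low value. They report only what shows in the picture. A call takes as long as a camera call.
- robot.spot_in(picture, query): "at" ([x, y, z] in m, in world coordinates, good to about 4 mm: the middle of the surface that is visible of it).
- robot.outline_of(picture, query): "region" (400x640 bool, what is visible of it).
- robot.place_of(picture, query): "at" ([x, y, z] in m, in world coordinates, good to about 4 mm: a listed point, or the origin of a listed thing).
The state is a dict: "time": time; "q": joint angles; "joint_velocities": joint speeds; "joint_torque": joint torques, N m; "position": TCP position; "tool_rot": TCP orientation; "ft_force": force on the tool from outside, world axes, zero at the start; "moment": the same for the moment, N m; "grip_width": finger opening in m; "grip_force": force on a finger pad.
Only numpy, scipy, OpenCV 4.12 (cv2) and the standard library are available. Lean on these libraries where they do the work, as an engineer would, in place of code of your own. Each camera call takes 0.05 s, during which the arm holds its last target. There are 200 camera calls.

## Working session

There is one attempt and no reset: what is moved stays moved. The work goes in short steps, Python scripts to look and compute and a tool call to move; the robot and the scene stay as the last step left them, time stands still between calls to the robot, and variables do not carry over. Pictures are saved under pics/ and viewed, at most 10 in all, crops included, and the job is handed in when it is done.

Besides the shell and the picture viewer there is one more tool, called after ">>>" in YAML: its name, and indented under it one key for each argument. servo_tool: Moves the arm, as the interface text tells. Its arguments: {"type":"object","properties":{"rows":{"type":"array","items":{"type":"number"}},"newtons":{"type":"number"}},"required":["rows"]}

```bash
mkdir -p pics; cat > h.py <<'E'
from rig import robot
import cv2, numpy as np
from scipy.spatial.transform import Rotation as R
def save(p,n): cv2.imwrite('pics/'+n+'.png', p['pixels'][:,:,::-1])
E
python3 - <<'E'
from h import *
o=robot.get_obs(); print({k:np.round(v,3) for k,v in o.items()})
for c in ['scene','top']:
    p=robot.camera(c); save(p,c+'0')
    for q in ['pan_grip','pan_hook','pan','pin_0_mid','tub_rim','tub_floor','guard_hinge','guard_tab','start_top','marker_mid','driver_mid']:
        print(c,q,[(np.round(r['at'],3).tolist(),round(r['score'],2)) for r in robot.place_of(p,q)[:4]])
E
```

```text
{'time': np.float64(0.0), 'q': array([ 0.924,  0.528,  1.434, -0.   ,  1.181, -0.179]), 'joint_velocities': array([-0.001,  0.   ,  0.   ,  0.   , -0.001, -0.   ]), 'joint_torque': array([-1.0000e-03, -4.4004e+01, -1.7659e+01,  6.3000e-02,  5.8000e-02,
       -0.0000e+00]), 'position': array([0.282, 0.557, 0.222]), 'tool_rot': array([ 0.232,  0.973, -0.001, -0.   ]), 'ft_force': array([-0.127, -0.399, -0.52 ]), 'moment': array([-0.036,  0.027, -0.042]), 'grip_force': np.float64(0.0), 'grip_width': np.float64(0.087)}
scene pan_grip [([0.445, 0.009, 0.088], 0.79)]
scene pan_hook [([0.506, 0.074, 0.025], 0.69), ([0.461, -0.012, 0.012], 0.43)]
scene pan [([0.456, 0.014, 0.001], 0.95)]
scene pin_0_mid [([0.439, -0.042, 0.008], 0.66)]
scene tub_rim [([0.47, 0.243, 0.12], 0.62)]
scene tub_floor [([0.528, 0.299, 0.051], 0.67)]
scene guard_hinge [([0.606, 0.193, 0.089], 0.81)]
scene guard_tab [([0.543, 0.132, 0.114], 0.85)]
scene start_top [([0.408, 0.234, 0.003], 0.34)]
scene marker_mid []
scene driver_mid [([0.456, 0.012, 0.001], 0.7), ([0.352, 0.126, 0.012], 0.67)]
top pan_grip [([0.449, 0.003, 0.088], 0.71)]
top pan_hook [([0.512, 0.071, 0.028], 0.79)]
top pan [([0.454, 0.013, 0.002], 0.62)]
top pin_0_mid [([0.441, -0.037, 0.006], 0.71)]
top tub_rim [([0.462, 0.254, 0.119], 0.61)]
top tub_floor [([0.532, 0.302, 0.056], 0.68)]
top guard_hinge [([0.613, 0.193, 0.086], 0.89)]
top guard_tab [([0.542, 0.129, 0.11], 0.67)]
top start_top []
top marker_mid [([0.407, 0.23, 0.003], 0.62), ([0.465, 0.25, 0.117], 0.61)]
top driver_mid [([0.35, 0.128, 0.01], 0.92), ([0.466, 0.251, 0.12], 0.37)]
```

```bash
python3 -c "
import cv2,numpy as np
a=cv2.imread('pics/scene0.png');b=cv2.imread('pics/top0.png')
cv2.imwrite('pics/both.png',cv2.resize(np.vstack([a,b]),(480,600)))"
```

```text
(no output)
```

View pics/top0.png

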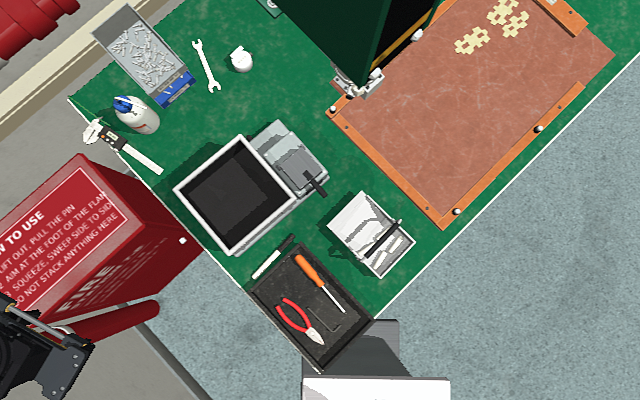

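View pics/scene0.png

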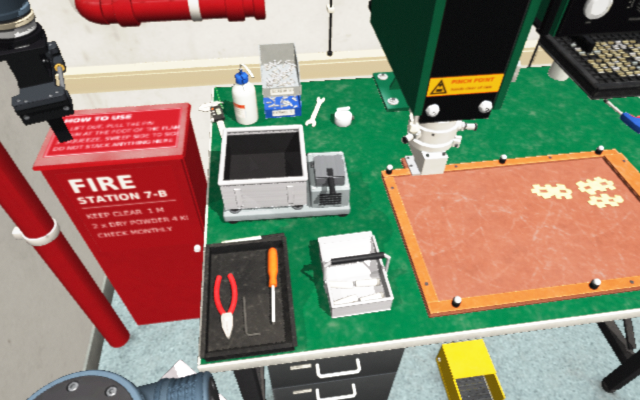

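The top view shows the tub (rim corners at about (245,135), (297,197), (232,255), (173,190)), the pan with its bar from (365,258) to (402,222), and the guard tab at about (315,183). The lip points to the tub. Next I'll rectify onto the height planes to get the yaws.

```bash
cat >> h.py <<'E'
def warp(p,z,x0,y0,n=400):  # 1 mm/px: col=x, row=y
    Rm=cv2.Rodrigues(np.array(p['rvec'],float))[0]; t=np.array(p['tvec'],float).ravel()
    H=np.array(p['intrinsics'])@np.c_[Rm[:,0],Rm[:,1],Rm[:,2]*z+t]
    M=H@np.array([[.001,0,x0],[0,.001,y0],[0,0,1]])
    return cv2.warpPerspective(p['pixels'],M,(n,n),flags=cv2.INTER_LINEAR|cv2.WARP_INVERSE_MAP)
def rects(img,thr,amin,x0,y0):
    m=(img.max(2)<thr).astype(np.uint8); m=cv2.morphologyEx(m,cv2.MORPH_OPEN,np.ones((3,3)))
    for c in cv2.findContours(m,cv2.RETR_EXTERNAL,cv2.CHAIN_APPROX_NONE)[0]:
        if cv2.contourArea(c)>amin:
            (cx,cy),s,a=cv2.minAreaRect(c); print(thr,round(x0+cx/1e3,4),round(y0+cy/1e3,4),np.round(s,0),round(a,1),cv2.contourArea(c))
E
python3 - <<'E'
from h import *
p=robot.camera('top')
w=warp(p,.12,.35,.1); v=warp(p,.09,.3,-.15,300)
cv2.imwrite('pics/w.png',np.hstack([w[:,:,::-1],cv2.resize(v,(400,400))[:,:,::-1]]))
for t in (60,80,110): rects(w,t,8000,.35,.1)
print()
for t in (40,60,80): rects(v,t,300,.3,-.15)
o=robot.get_obs(); print(R.from_quat(o['tool_rot']).as_matrix().round(3))
E
```

```text
60 0.5297 0.3037 [155. 155.] 42.5 23551.5
80 0.5298 0.3037 [155. 156.] 42.4 23801.0
110 0.452 0.429 [140. 204.] 90.0 15774.0
110 0.5305 0.345 [193. 166.] 45.0 8020.0
110 0.5299 0.3037 [156. 157.] 42.4 24070.5
110 0.478 0.19 [180. 256.] 90.0 18881.0

60 0.5492 0.137 [42. 22.] 20.8 420.5
60 0.352 0.0975 [155.  15.] 45.0 1607.5
60 0.448 0.0075 [12. 94.] 45.0 374.0
80 0.5509 0.1371 [46. 24.] 19.5 502.5
80 0.3213 0.1308 [89. 43.] 42.5 1963.5
80 0.3488 0.1003 [165.  32.] 45.0 3252.5
80 0.4486 0.0864 [179.  90.] 15.2 3730.5
80 0.4474 0.0055 [14. 97.] 48.3 872.5
[[-0.892  0.452 -0.   ]
 [ 0.452  0.892 -0.   ]
 [ 0.    -0.    -1.   ]]
```

View pics/w.png

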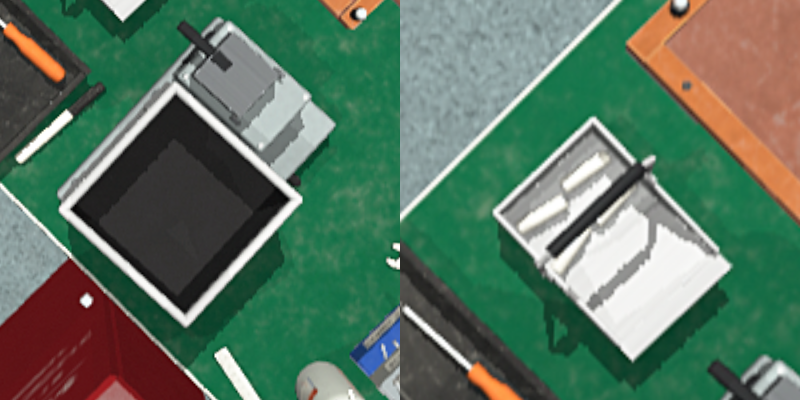

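The rim's middle is at (0.4685, 0.2477) with machine yaw 42.4°. The bar's middle is at (0.4477, 0.0055) with pan yaw about 48°. Now going over the pan.

>>> servo_tool:
  rows: [-1,-0.0265,-0.0278,0,0,-1,-0.0265,-0.0278,0,0,-1,-0.0265,-0.0278,0,0,-1,-0.0265,-0.0278,0,0,-1,-0.0265,-0.0278,0,0]

```text
time: 1.67
position: [0.3379, 0.3722, 0.2227]
tool_rot: [0.232, 0.973, 0.0, 0.0]
ft_force: [1.2, -0.2, 0.5]
grip_width: 0.0871
grip_force: 0.0
```

>>> servo_tool:
  rows: [-1,-0.0265,-0.0278,0,0,-1,-0.0265,-0.0278,0,0,-1,-0.0265,-0.0278,0,0,-1,-0.0265,-0.0278,0,0,-1,-0.0265,-0.0278,0,0]

```text
time: 2.08
position: [0.3935, 0.1882, 0.2229]
tool_rot: [0.232, 0.973, 0.0, 0.0]
ft_force: [1.1, -1.3, 0.3]
grip_width: 0.087
grip_force: 0.0
```

>>> servo_tool:
  rows: [-1,-0.0265,-0.0278,0,0,-1,-0.0265,-0.0278,0,0,-1,-0.0265,-0.0278,0,0,-1,-0.0265,-0.0278,0,0,-1,-0.0265,-0.0278,0,0]

```text
time: 2.5
position: [0.4489, 0.004, 0.2229]
tool_rot: [0.232, 0.973, 0.0, 0.0]
ft_force: [0.8, 1.0, -0.2]
grip_width: 0.0869
grip_force: 0.0
```

>>> servo_tool:
  rows: [-1,0,0,0,5,-1,0,0,0,5,-1,0,0,0,4.8,-1,0,0,0,0]

```text
time: 2.83
position: [0.4487, 0.0055, 0.2226]
tool_rot: [0.357, 0.934, 0.0, 0.0]
ft_force: [-0.0, 0.4, -0.3]
grip_width: 0.0868
grip_force: 0.0
```

```bash
cat >> h.py <<'E'
def delta(x,y,z,yaw=None):
    "tool-frame shift and turn to TCP target; yaw = world yaw of tool y"
    o=robot.get_obs(); M=R.from_quat(o['tool_rot']).as_matrix()
    print('t',round(float(o['time']),2),'tcp',np.round(o['position'],4),'yaw_y',round(np.degrees(np.arctan2(M[1,1],M[0,1])),2),'w',round(float(o['grip_width']),4),'gf',round(float(o['grip_force']),2),'F',np.round(o['ft_force'],2))
    d=M.T@(np.array([x,y,z])-o['position']); print('d',np.round(d,4),'turn',None if yaw is None else round(np.degrees(np.arctan2(M[1,1],M[0,1]))-yaw,2))
E
python3 - <<'E'
from h import *
delta(.4477,.0055,.071,48.3)
o=robot.get_obs(); p=robot.camera('wrist'); save(p,'w1')
for q in ['pan_grip','pan_hook','pan']: print(q,[(np.round(r['at'],3).tolist(),round(r['score'],2)) for r in robot.place_of(p,q)[:4]])
E
```

```text
t 2.83 tcp [0.4487 0.0055 0.2226] yaw_y 48.2 w 0.0868 gf 0.0 F [-0.01  0.36 -0.28]
d [ 0.0008 -0.0007  0.1516] turn -0.1
pan_grip [([0.446, 0.008, 0.095], 0.94)]
pan_hook [([0.511, 0.074, 0.027], 0.88)]
pan [([0.458, 0.012, 0.0], 0.73)]
```

View pics/w1.png

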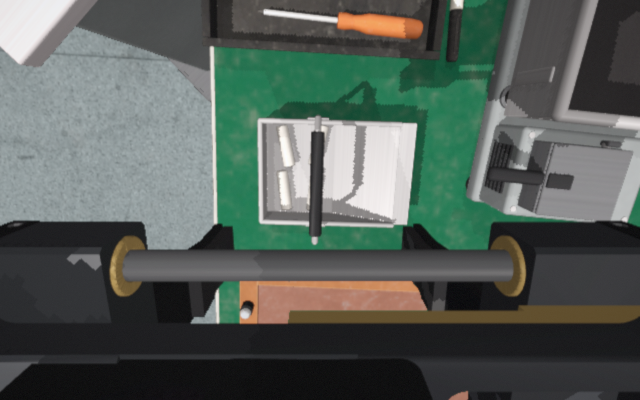

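The wrist view shows the bar vertical at column ~316 (rows 120–240), midway between the fingers. It is aligned and clear, so I'll descend and grip.

>>> servo_tool:
  rows: [-1,0.0003,-0.0002,0.035,0,-1,0.0003,-0.0003,0.04,0,-1,0.0002,-0.0002,0.04,0,-1,0,0,0.0366,0,-1,0,0,0,0]

```text
time: 3.45
position: [0.4429, 0.0072, 0.0645]
tool_rot: [0.355, 0.935, -0.001, -0.008]
ft_force: [-1.6, 0.2, -0.2]
grip_width: 0.0873
grip_force: 0.0
```

>>> servo_tool:
  rows: [0.3,0,0,0,0,0.6,0,0,0,0,1,0,0,0,0,1,0,0,0,0,1,0,0,0,0]
  newtons: 8

```text
time: 3.87
position: [0.449, 0.0057, 0.0732]
tool_rot: [0.355, 0.935, 0.0, 0.003]
ft_force: [-1.2, -1.6, 0.3]
grip_width: 0.0614
grip_force: 0.0
```

>>> servo_tool:
  rows: [1,0,0,0,0,1,0,0,0,0,1,0,0,0,0,1,0,0,0,0,1,0,0,0,0]
  newtons: 8

```text
time: 4.28
position: [0.4475, 0.006, 0.071]
tool_rot: [0.356, 0.935, -0.0, -0.0]
ft_force: [0.1, 0.3, -0.0]
grip_width: 0.0281
grip_force: 0.0
```

>>> servo_tool:
  rows: [1,0,0,0,0,1,0,0,0,0,1,0,0,0,0,1,0,0,0,0,1,0,0,0,0]
  newtons: 8

```text
time: 4.7
position: [0.4473, 0.0059, 0.0708]
tool_rot: [0.356, 0.935, -0.0, -0.0]
ft_force: [-0.9, 0.2, -0.7]
grip_width: 0.0113
grip_force: 7.9
```

>>> servo_tool:
  rows: [1,0,0,-0.004,0,1,0,0,-0.008,0,1,0,0,-0.015,0,1,0,0,-0.02,0,1,0,0,-0.02,0]

```text
time: 5.12
position: [0.4466, 0.0063, 0.1386]
tool_rot: [0.356, 0.935, -0.0, -0.001]
ft_force: [0.2, -0.9, -4.0]
grip_width: 0.0115
grip_force: 7.9
```

>>> servo_tool:
  rows: [1,0,0,-0.02,0,1,0,0,-0.02,0,1,0,0,-0.012,0,1,0,0,-0.006,0,1,0,0,0,0]

```text
time: 5.53
position: [0.4479, 0.006, 0.1974]
tool_rot: [0.356, 0.935, 0.0, 0.001]
ft_force: [0.3, -0.2, -4.5]
grip_width: 0.0116
grip_force: 7.9
```

```bash
python3 - <<'E'
from h import *
u=np.array([np.cos(np.radians(42.4)),np.sin(np.radians(42.4))])
g=np.array([.4685,.2477])-u*(.0925+.012)
print(g); delta(g[0],g[1],.196,42.4)
E
```

```text
[0.39133142 0.1772354 ]
t 5.53 tcp [0.4479 0.006  0.1974] yaw_y 48.35 w 0.0116 gf 7.94 F [ 0.3  -0.15 -4.46]
d [0.1561 0.0903 0.0011] turn 5.95
```

>>> servo_tool:
  rows: [1,0.006,0.0035,-0.001,0,1,0.012,0.007,0,0,1,0.018,0.0105,0,0,1,0.02,0.0115,0,0,1,0.02,0.0115,0,0]

```text
time: 5.95
position: [0.4182, 0.0904, 0.1957]
tool_rot: [0.356, 0.934, -0.0, -0.002]
ft_force: [0.4, 0.2, -4.6]
grip_width: 0.0115
grip_force: 8.0
```

>>> servo_tool:
  rows: [1,0.02,0.0115,0,0,1,0.02,0.0115,0,0,1,0.018,0.0105,0,0,1,0.012,0.007,0,0,1,0.008,0.005,0,0]

```text
time: 6.37
position: [0.3895, 0.1766, 0.1958]
tool_rot: [0.355, 0.935, -0.001, -0.002]
ft_force: [-0.4, 0.5, -3.7]
grip_width: 0.0113
grip_force: 8.0
```

>>> servo_tool:
  rows: [1,0.002,0.0008,0,2,1,0,0,0,2,1,0,0,0,2,1,0,0,0,0,1,0,0,0,0]

```text
time: 6.78
position: [0.3904, 0.177, 0.1963]
tool_rot: [0.404, 0.915, -0.0, -0.001]
ft_force: [-0.4, 0.2, -3.8]
grip_width: 0.0119
grip_force: 8.0
```

```bash
python3 - <<'E'
from h import *
g=[0.39133142,0.1772354]
delta(g[0],g[1],.196,42.4)
for c in ['scene','top','wrist']:
    p=robot.camera(c); save(p,c+'2')
    for q in ['pan_grip','pan_hook','pan','tub_rim']: print(c,q,[(np.round(r['at'],3).tolist(),round(r['score'],2)) for r in robot.place_of(p,q)[:2]])
s=cv2.imread('pics/scene2.png')[80:280,150:420]; s=cv2.resize(s,None,fx=2,fy=2)
t=cv2.imread('pics/top2.png')[100:300,140:410]
cv2.imwrite('pics/m2.png',cv2.resize(np.vstack([s,cv2.resize(t,None,fx=2,fy=2)]),None,fx=.75,fy=.75))
E
```

```text
t 6.78 tcp [0.3904 0.177  0.1963] yaw_y 42.38 w 0.0119 gf 7.99 F [-0.43  0.2  -3.84]
d [-0.0004  0.0008  0.0003] turn -0.02
scene pan_grip []
scene pan_hook []
scene pan [([0.397, 0.183, 0.126], 0.97)]
scene tub_rim []
top pan_grip [([0.465, 0.251, 0.118], 0.57)]
top pan_hook [([0.46, 0.237, 0.154], 0.78)]
top pan []
top tub_rim [([0.465, 0.25, 0.119], 0.76)]
wrist pan_grip [([0.392, 0.177, 0.219], 0.72)]
wrist pan_hook [([0.462, 0.237, 0.15], 0.78)]
wrist pan [([0.399, 0.186, 0.127], 0.56), ([0.615, 0.195, 0.089], 0.24)]
wrist tub_rim []
```

View pics/m2.png

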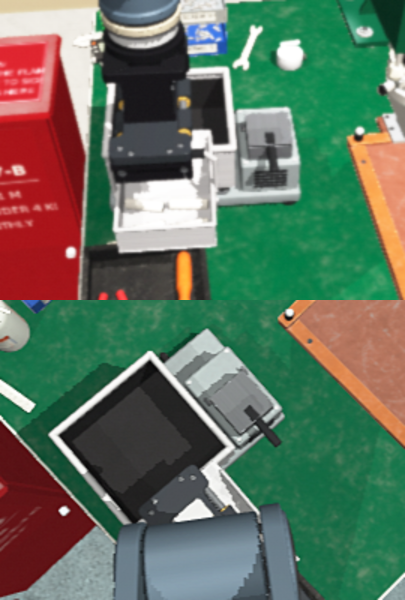

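The pan is level in the scene view, and the lip is about 13 mm in front of the rim and 30 mm above it. I'll lower it, then push forward until the hem touches.

>>> servo_tool:
  rows: [1,0,0.001,0.005,0,1,0,0,0.008,0,1,0,0,0.006,0,1,0,0,0.003,0,1,0,0,0,0]

```text
time: 7.95
position: [0.3908, 0.1776, 0.1738]
tool_rot: [0.404, 0.915, -0.001, -0.001]
ft_force: [1.1, 0.8, -4.1]
grip_width: 0.0118
grip_force: 8.0
```

>>> servo_tool:
  rows: [1,0,0.003,0,0,1,0,0.003,0,0,1,0,0.003,0,0,1,0,0.002,0,0,1,0,0,0,0]

```text
time: 8.37
position: [0.4008, 0.1856, 0.1752]
tool_rot: [0.404, 0.915, 0.0, 0.001]
ft_force: [0.6, -0.0, -4.9]
grip_width: 0.0114
grip_force: 8.0
```

```bash
python3 - <<'E'
from h import *
u=np.array([.7385,.6743]); g=np.array([.4685,.2477])-u*.0925
delta(g[0],g[1],.166,42.4)
for c in ['scene','top','wrist']:
    p=robot.camera(c)
    for q in ['pan_hook','pan','tub_rim']: print(c,q,[(np.round(r['at'],3).tolist(),round(r['score'],2)) for r in robot.place_of(p,q)[:1]])
E
```

```text
t 8.37 tcp [0.4008 0.1856 0.1752] yaw_y 42.36 w 0.0114 gf 7.99 F [ 0.65 -0.02 -4.95]
d [ 0.0002 -0.0007  0.0092] turn -0.04
scene pan_hook []
scene pan [([0.41, 0.191, 0.106], 0.92)]
scene tub_rim [([0.349, 0.126, 0.008], 0.37)]
top pan_hook [([0.471, 0.243, 0.13], 0.63)]
top pan []
top tub_rim [([0.465, 0.249, 0.119], 0.65)]
wrist pan_hook [([0.47, 0.244, 0.125], 0.78)]
wrist pan [([0.411, 0.191, 0.104], 0.9)]
wrist tub_rim []
```

>>> servo_tool:
  rows: [1,0,-0.0025,0,0,1,0,0,0.002,0,1,0,0,0.002,0,1,0,0,0.002,0,1,0,0,0,0]

```text
time: 9.38
position: [0.3977, 0.1835, 0.1685]
tool_rot: [0.404, 0.915, -0.0, -0.0]
ft_force: [-0.3, 0.4, -3.7]
grip_width: 0.0117
grip_force: 8.0
```

>>> servo_tool:
  rows: [1,0,0,0.0015,0,1,0,0,0.0015,0,1,0,0,0,0,1,0,0,0,0]

```text
time: 9.72
position: [0.398, 0.1836, 0.1659]
tool_rot: [0.404, 0.915, -0.0, -0.0]
ft_force: [0.5, 1.0, -4.7]
grip_width: 0.0117
grip_force: 8.0
```

>>> servo_tool:
  rows: [1,0,0,0.0015,0,1,0,0,0.0015,0,1,0,0,0,0,1,0,0,0,0]

```text
time: 10.05
position: [0.3981, 0.1836, 0.1629]
tool_rot: [0.404, 0.915, 0.0, 0.0]
ft_force: [-0.4, -0.4, -3.4]
grip_width: 0.0119
grip_force: 8.0
```

>>> servo_tool:
  rows: [1,0,0.0015,0,0,1,0,0.0015,0,0,1,0,0.001,0,0,1,0,0,0,0,1,0,0,0,0]

```text
time: 10.47
position: [0.3981, 0.1839, 0.1628]
tool_rot: [0.403, 0.915, -0.004, -0.002]
ft_force: [-4.3, -9.0, 2.3]
grip_width: 0.0114
grip_force: 8.0
```

```bash
python3 - <<'E'
from h import *
u=np.array([.7385,.6743]); g=np.array([.4685,.2477])-u*.0925
delta(g[0],g[1],.166,42.4)
F=[]
for c in ['scene','top','wrist']:
    p=robot.camera(c); F.append(robot.get_obs()['ft_force'])
    if c=='wrist': save(p,'w3')
    for q in ['pan_hook','pan']: print(c,q,[(np.round(r['at'],3).tolist(),round(r['score'],2)) for r in robot.place_of(p,q)[:1]])
print(np.mean(F,0))
E
```

```text
t 10.47 tcp [0.3981 0.1839 0.1628] yaw_y 42.48 w 0.0114 gf 7.99 F [-4.29 -8.98  2.28]
d [-0.0004  0.0025 -0.0033] turn 0.08
scene pan_hook []
scene pan [([0.384, 0.204, 0.101], 0.42)]
top pan_hook [([0.471, 0.243, 0.123], 0.94)]
top pan [([0.532, 0.302, 0.056], 0.52)]
wrist pan_hook [([0.469, 0.246, 0.117], 0.85)]
wrist pan [([0.409, 0.193, 0.091], 0.98)]
[-4.34152676 -9.40151711  2.26252146]
```

View pics/w3.png

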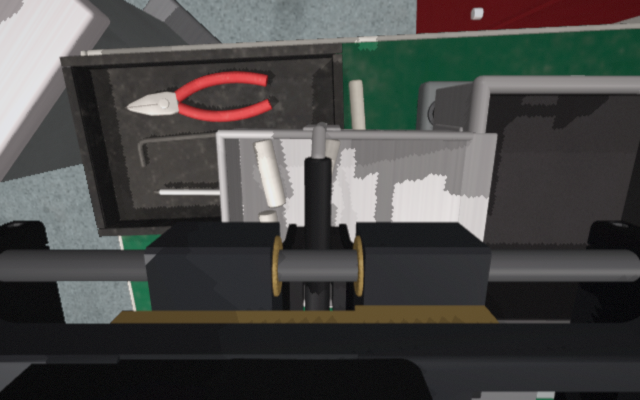

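The lip is hooked: force along the hem is about 9 N and the lip is supported on the rim. Step 1 should be holding. Now computing arc increments.

```bash
python3 - <<'E'
import numpy as np
r=.1100
th=np.r_[0,1,3,5.5,np.arange(8.5,72,3),72.5,74,75]; ph=np.radians(144.9-th)
P=np.c_[r*np.cos(ph),-r*np.sin(ph)]
P=np.vstack([[-.0912,-.062],P]); c=np.round(P,4); D=np.diff(c,axis=0)
for i,d in enumerate(D): print(i, th[i], np.round(d,4).tolist())
E
```

```text
0 0.0 [0.0012, -0.0013]
1 1.0 [0.0011, -0.0015]
2 3.0 [0.0023, -0.0031]
3 5.5 [0.0031, -0.0037]
4 8.5 [0.0038, -0.0043]
5 11.5 [0.0041, -0.004]
6 14.5 [0.0043, -0.0039]
7 17.5 [0.0045, -0.0036]
8 20.5 [0.0047, -0.0034]
9 23.5 [0.0048, -0.0031]
10 26.5 [0.005, -0.0029]
11 29.5 [0.0051, -0.0026]
12 32.5 [0.0053, -0.0023]
13 35.5 [0.0054, -0.0021]
14 38.5 [0.0054, -0.0017]
15 41.5 [0.0056, -0.0015]
16 44.5 [0.0056, -0.0012]
17 47.5 [0.0057, -0.0009]
18 50.5 [0.0058, -0.0006]
19 53.5 [0.0057, -0.0003]
20 56.5 [0.0058, 0.0]
21 59.5 [0.0057, 0.0004]
22 62.5 [0.0057, 0.0006]
23 65.5 [0.0057, 0.0009]
24 68.5 [0.0057, 0.0012]
25 71.5 [0.0055, 0.0015]
26 72.5 [0.0019, 0.0005]
27 74.0 [0.0027, 0.001]
28 75.0 [0.0018, 0.0006]
```

>>> servo_tool:
  rows: [1,0,0.0012,-0.0013,0,1,0,0.0011,-0.0015,0,1,0,0.0023,-0.0031,0,1,0,0.0031,-0.0037,0,1,0,0.0038,-0.0043,0]

```text
time: 11.33
position: [0.4053, 0.1909, 0.1766]
tool_rot: [0.403, 0.915, -0.005, -0.003]
ft_force: [-6.1, -11.1, 5.1]
grip_width: 0.0116
grip_force: 8.0
```

>>> servo_tool:
  rows: [1,0,0.0041,-0.004,0,1,0,0.0043,-0.0039,0,1,0,0.0045,-0.0036,0,1,0,0.0047,-0.0034,0,1,0,0.0048,-0.0031,0]

```text
time: 11.75
position: [0.4212, 0.2058, 0.1954]
tool_rot: [0.403, 0.915, -0.006, -0.003]
ft_force: [-9.4, -10.2, 12.1]
grip_width: 0.0115
grip_force: 7.9
```

```bash
python3 - <<'E'
from h import *
o=robot.get_obs(); u=np.array([.7385,.6743]); d=o['position']-[.4685,.2477,.101]
X=d[:2]@u; print(o['time'],X,d[2],'r',np.hypot(X,d[2]),'th',144.9-np.degrees(np.arctan2(d[2],X)), o['ft_force'].round(1))
for c in ['top','wrist']:
    p=robot.camera(c)
    for q in ['pan_hook','pan']: print(c,q,[(np.round(r['at'],3).tolist(),round(r['score'],2)) for r in robot.place_of(p,q)[:1]])
E
```

```text
11.75 -0.06316821885365002 0.09442036514296223 r 0.11360206524035091 th 21.117060478771364 [ -9.4 -10.2  12.1]
top pan_hook []
top pan []
wrist pan_hook [([0.468, 0.248, 0.117], 0.63)]
wrist pan [([0.405, 0.192, 0.127], 0.7)]
```

Hook sits on the rim, tilt ~21°. Easing the compression slightly and continuing.

>>> servo_tool:
  rows: [1,0,0.0042,-0.0042,0,1,0,0.0051,-0.0026,0,1,0,0.0053,-0.0023,0,1,0,0.0054,-0.0021,0,1,0,0.0054,-0.0017,0]

```text
time: 12.47
position: [0.4432, 0.2255, 0.2084]
tool_rot: [0.404, 0.915, -0.002, -0.001]
ft_force: [-3.9, -3.0, 3.0]
grip_width: 0.0118
grip_force: 8.0
```

>>> servo_tool:
  rows: [1,0,0.0056,-0.0015,0,1,0,0.0056,-0.0012,0,1,0,0.0057,-0.0009,0,1,0,0.0058,-0.0006,0,1,0,0.0057,-0.0003,0]

```text
time: 12.88
position: [0.4664, 0.2459, 0.2123]
tool_rot: [0.404, 0.915, 0.0, 0.0]
ft_force: [-1.5, -0.2, 1.4]
grip_width: 0.0117
grip_force: 8.0
```

```bash
cat >> h.py <<'E'
def swing(cams=('wrist',)):
    o=robot.get_obs(); u=np.array([.7385,.6743]); d=o['position']-[.4685,.2477,.101]
    X=d[:2]@u; print(o['time'],'X',X.round(4),'Z',d[2].round(4),'r',np.hypot(X,d[2]).round(4),'th',144.9-np.degrees(np.arctan2(d[2],X)), o['ft_force'].round(1),'w',o['grip_width'])
    for c in cams:
        p=robot.camera(c)
        for q in ['pan_hook','pan']: print(c,q,[(np.round(r['at'],3).tolist(),round(r['score'],2)) for r in robot.place_of(p,q)[:1]])
E
python3 -c "
from h import *
swing()"
```

```text
12.8833 X -0.0027 Z 0.1113 r 0.1113 th 53.49636658453851 [-1.5 -0.2  1.4] w 0.011688577022438786
wrist pan_hook [([0.468, 0.25, 0.118], 0.61)]
wrist pan [([0.419, 0.202, 0.172], 0.89)]
```

Hook is still seated, tilt ~54°. Continuing to 75°.

>>> servo_tool:
  rows: [1,0,0.0058,0.0004,0,1,0,0.0057,0.0006,0,1,0,0.0057,0.0008,0,1,0,0.0057,0.0009,0,1,0,0.0057,0.0012,0]

```text
time: 13.45
position: [0.4875, 0.2649, 0.208]
tool_rot: [0.404, 0.915, -0.0, 0.0]
ft_force: [-0.7, -0.3, -0.3]
grip_width: 0.0116
grip_force: 8.0
```

>>> servo_tool:
  rows: [1,0,0.0055,0.0015,0,1,0,0.0019,0.0005,0,1,0,0.0027,0.001,0,1,0,0.0018,0.0006,0,1,0,0,0,0]

```text
time: 13.87
position: [0.4956, 0.2726, 0.2043]
tool_rot: [0.404, 0.915, -0.0, -0.0]
ft_force: [-1.5, -0.6, -0.6]
grip_width: 0.0113
grip_force: 8.0
```

>>> servo_tool:
  rows: [1,0,0,0,0,1,0,0,0,0,1,0,0,0,0,1,0,0,0,0,1,0,0,0,0]

```text
time: 14.28
position: [0.4956, 0.2725, 0.2048]
tool_rot: [0.404, 0.915, 0.0, -0.0]
ft_force: [-0.9, -0.1, -2.1]
grip_width: 0.011
grip_force: 8.0
```

```bash
python3 -c "
from h import *
swing()
for c in ('scene','top','wrist'):
    p=robot.camera(c); save(p,c+'4')
    print(c,[(np.round(r['at'],3).tolist(),round(r['score'],2)) for r in robot.place_of(p,'pin_0_mid')])
    if c!='wrist': cv2.imwrite('pics/c4%s.png'%c,p['pixels'][60:280,140:420,::-1])
a=cv2.imread('pics/c4scene.png');b=cv2.imread('pics/c4top.png');w=cv2.resize(cv2.imread('pics/wrist4.png'),None,fx=.875,fy=.875)
cv2.imwrite('pics/m4.png',np.vstack([np.hstack([a,b]),w]))"
```

```text
14.2833 X 0.0367 Z 0.1038 r 0.1101 th 74.38445404950829 [-0.9 -0.1 -2.1] w 0.010977278030801153
wrist pan_hook []
wrist pan [([0.436, 0.217, 0.193], 0.7)]
scene []
top []
wrist []
```

View pics/m4.png

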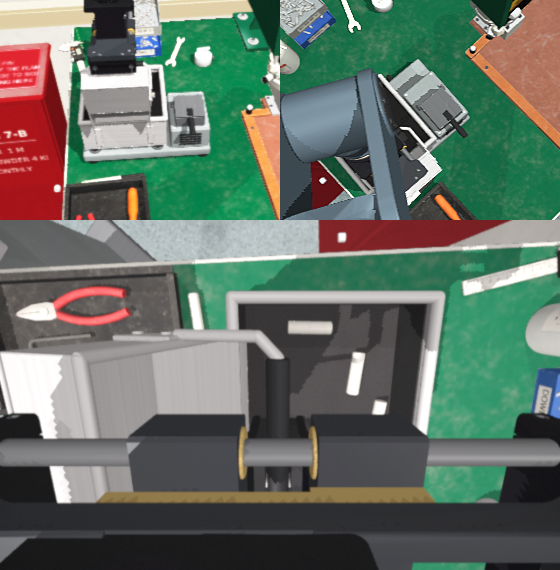

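Wrist view: three pins in the tub (at (310,327), (355,373), (380,407)), with the fourth probably hidden behind the gripper. The pan is at ~75° and still hooked. Swinging back with a lighter grip, with a look on the way.

```bash
python3 - <<'E'
import numpy as np
th=np.r_[74.4,73.5,71.5,np.arange(68.5,-1,-3)]; ph=np.radians(144.9-th); r=np.linspace(.1101,.1122,len(th))
P=np.round(np.c_[r*np.cos(ph),-r*np.sin(ph)],4); D=np.diff(P,axis=0)
print([(float(t),*map(float,np.round(d,4))) for t,d in zip(th[1:],D)])
E
```

```text
[(73.5, -0.0017, -0.0006), (71.5, -0.0036, -0.0013), (68.5, -0.0056, -0.0015), (65.5, -0.0056, -0.0013), (62.5, -0.0057, -0.001), (59.5, -0.0057, -0.0007), (56.5, -0.0058, -0.0004), (53.5, -0.0058, -0.0001), (50.5, -0.0058, 0.0002), (47.5, -0.0058, 0.0005), (44.5, -0.0057, 0.0008), (41.5, -0.0057, 0.0012), (38.5, -0.0057, 0.0014), (35.5, -0.0055, 0.0017), (32.5, -0.0055, 0.002), (29.5, -0.0054, 0.0023), (26.5, -0.0052, 0.0025), (23.5, -0.0051, 0.0029), (20.5, -0.005, 0.0031), (17.5, -0.0048, 0.0034), (14.5, -0.0046, 0.0036), (11.5, -0.0044, 0.0038), (8.5, -0.0042, 0.0041), (5.5, -0.004, 0.0043), (2.5, -0.0037, 0.0045), (-0.5, -0.0036, 0.0047)]
```

>>> servo_tool:
  rows: [1,0,-0.0017,-0.0006,0,1,0,-0.0036,-0.0013,0,1,0,-0.0056,-0.0015,0,1,0,-0.0056,-0.0013,0,1,0,-0.0057,-0.001,0]
  newtons: 5

```text
time: 15.15
position: [0.4788, 0.2572, 0.2106]
tool_rot: [0.404, 0.915, 0.0, 0.0]
ft_force: [-0.3, -0.8, -2.4]
grip_width: 0.0117
grip_force: 5.1
```

>>> servo_tool:
  rows: [1,0,-0.0057,-0.0007,0,1,0,-0.0058,-0.0004,0,1,0,-0.0058,-0.0001,0,1,0,-0.0058,0.0002,0,1,0,0,0,0]

```text
time: 15.57
position: [0.4609, 0.2412, 0.2114]
tool_rot: [0.404, 0.915, -0.001, -0.001]
ft_force: [-0.7, -1.4, -1.5]
grip_width: 0.0105
grip_force: 5.1
```

```bash
python3 -c "
from h import *
swing()
p=robot.camera('wrist'); save(p,'w5')
print([(np.round(r['at'],3).tolist(),round(r['score'],2)) for r in robot.place_of(p,'pin_0_mid')])"
```

```text
15.5667 X -0.01 Z 0.1104 r 0.1109 th 49.74117180719203 [-0.7 -1.4 -1.5] w 0.01050016854933267
wrist pan_hook [([0.474, 0.252, 0.124], 0.57)]
wrist pan [([0.418, 0.206, 0.167], 0.94)]
[([0.49, 0.269, 0.056], 0.95)]
```

View pics/w5.png

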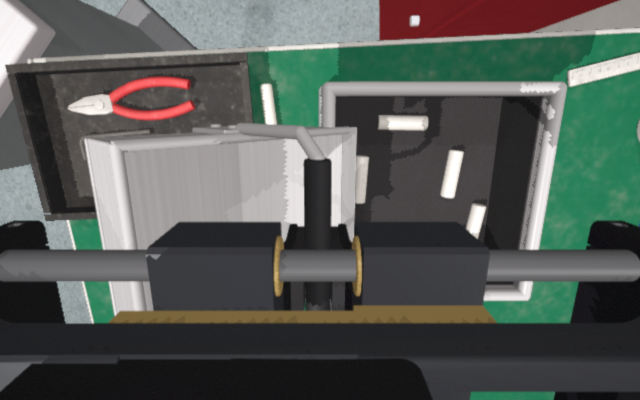

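All four pins lie in the tub, at (404,123), (452,173), (476,220) and (361,180). Continuing back to level.

>>> servo_tool:
  rows: [1,0,-0.0058,0.0005,0,1,0,-0.0057,0.0008,0,1,0,-0.0057,0.0012,0,1,0,-0.0057,0.0014,0,1,0,-0.0055,0.0017,0]

```text
time: 16.23
position: [0.4407, 0.2225, 0.2056]
tool_rot: [0.404, 0.915, 0.0, -0.0]
ft_force: [-0.1, -0.7, -2.4]
grip_width: 0.0106
grip_force: 5.1
```

>>> servo_tool:
  rows: [1,0,-0.0055,0.002,0,1,0,-0.0054,0.0023,0,1,0,-0.0052,0.0025,0,1,0,-0.0051,0.0029,0,1,0,0,0,0]

```text
time: 16.65
position: [0.424, 0.2079, 0.1954]
tool_rot: [0.404, 0.915, -0.001, -0.001]
ft_force: [-0.8, -0.4, -2.9]
grip_width: 0.011
grip_force: 5.1
```

```bash
python3 -c "
from h import *
swing()"
```

```text
16.65 X -0.0597 Z 0.0944 r 0.1117 th 22.597853713022104 [-0.8 -0.4 -2.9] w 0.011041865643010355
wrist pan_hook [([0.474, 0.252, 0.127], 0.87)]
wrist pan [([0.411, 0.196, 0.134], 0.71)]
```

>>> servo_tool:
  rows: [1,0,-0.005,0.0031,0,1,0,-0.0048,0.0034,0,1,0,-0.0046,0.0036,0,1,0,-0.0044,0.0038,0,1,0,-0.0042,0.0041,0]

```text
time: 17.22
position: [0.4081, 0.1928, 0.1778]
tool_rot: [0.404, 0.915, -0.0, -0.0]
ft_force: [-0.2, 0.4, -2.0]
grip_width: 0.0105
grip_force: 5.1
```

>>> servo_tool:
  rows: [1,0,-0.004,0.0043,0,1,0,-0.0037,0.0045,0,1,0,-0.0036,0.0047,0,1,0,-0.001,0.001,0,1,0,0,0,0]

```text
time: 17.63
position: [0.3989, 0.1846, 0.1632]
tool_rot: [0.404, 0.915, -0.0, -0.001]
ft_force: [-0.7, 0.1, -1.3]
grip_width: 0.0103
grip_force: 5.1
```

```bash
python3 -c "
from h import *
swing()
delta(.4477,.0055,.19,48)"
```

```text
17.6333 X -0.0939 Z 0.0622 r 0.1127 th -1.5971790135212984 [-0.7  0.1 -1.3] w 0.010292473425395998
wrist pan_hook [([0.464, 0.246, 0.118], 0.95)]
wrist pan [([0.405, 0.19, 0.099], 0.57)]
t 17.78 tcp [0.3998 0.1849 0.1637] yaw_y 42.34 w 0.0106 gf 5.12 F [-0.69 -0.56 -2.19]
d [-0.1649 -0.0854 -0.0262] turn -5.66
```

>>> servo_tool:
  rows: [1,0,0,-0.005,0,1,0,0,-0.008,0,1,0,-0.003,-0.009,0,1,0,-0.007,-0.007,0,1,0,-0.005,-0.003,0]
  newtons: 7

```text
time: 18.2
position: [0.3883, 0.1745, 0.1972]
tool_rot: [0.404, 0.915, 0.0, 0.001]
ft_force: [-0.6, -0.5, -2.4]
grip_width: 0.0104
grip_force: 7.1
```

>>> servo_tool:
  rows: [1,-0.006,-0.0026,0,0,1,-0.012,-0.0052,0,0,1,-0.018,-0.0077,0,0,1,-0.02,-0.0085,0,0,1,-0.02,-0.0085,0,0]

```text
time: 18.62
position: [0.4155, 0.0955, 0.1957]
tool_rot: [0.404, 0.915, -0.0, 0.0]
ft_force: [-0.2, -0.0, -2.7]
grip_width: 0.0107
grip_force: 7.1
```

>>> servo_tool:
  rows: [1,-0.02,-0.0085,0,0,1,-0.02,-0.0085,0,0,1,-0.02,-0.0085,0,0,1,-0.017,-0.0073,0,0,1,-0.011,-0.005,0,0]

```text
time: 19.03
position: [0.4476, 0.0039, 0.1957]
tool_rot: [0.405, 0.914, -0.0, 0.001]
ft_force: [-0.2, -0.8, -3.1]
grip_width: 0.0107
grip_force: 7.1
```

>>> servo_tool:
  rows: [1,0,0,0.01,0,1,0,0,0.015,0,1,0,0,0.02,0,1,0,0,0.02,0,1,0,0,0.015,0]

```text
time: 19.45
position: [0.4462, 0.0061, 0.1145]
tool_rot: [0.404, 0.915, -0.0, -0.001]
ft_force: [0.3, 0.3, -2.2]
grip_width: 0.0104
grip_force: 7.1
```

>>> servo_tool:
  rows: [1,0,0,0.01,0,1,0,0,0.007,0,1,0,0,0,0,1,0,0,0,0]

```text
time: 19.78
position: [0.4468, 0.0061, 0.0986]
tool_rot: [0.404, 0.915, -0.0, -0.0]
ft_force: [0.5, 0.4, -2.4]
grip_width: 0.0105
grip_force: 7.1
```

```bash
python3 -c "
from h import *
delta(.4477,.0055,.071,42.4)
for c in ['scene','wrist']:
    p=robot.camera(c)
    for q in ['pan_hook','pan','pan_grip']: print(c,q,[(np.round(r['at'],3).tolist(),round(r['score'],2)) for r in robot.place_of(p,q)[:1]])"
```

```text
t 19.78 tcp [0.4468 0.0061 0.0986] yaw_y 42.33 w 0.0105 gf 7.12 F [ 0.47  0.39 -2.41]
d [-0.0011  0.0003  0.0276] turn -0.07
scene pan_hook [([0.508, 0.066, 0.052], 0.88)]
scene pan [([0.449, 0.008, 0.036], 0.56)]
scene pan_grip [([0.35, 0.126, 0.009], 0.2)]
wrist pan_hook [([0.512, 0.066, 0.051], 0.89)]
wrist pan [([0.45, 0.008, 0.032], 0.91)]
wrist pan_grip [([0.448, 0.006, 0.13], 0.71)]
```

>>> servo_tool:
  rows: [1,0,0,0.008,0,1,0,0,0.008,0,1,0,0,0.004,0,1,0,0,0.002,0,1,0,0,0,0]

```text
time: 20.6
position: [0.4462, 0.0063, 0.0757]
tool_rot: [0.404, 0.915, -0.0, -0.001]
ft_force: [0.1, -0.0, -3.0]
grip_width: 0.0105
grip_force: 7.1
```

>>> servo_tool:
  rows: [1,0,0,0.002,0,1,0,0,0.002,0,1,0,0,0.002,0,1,0,0,0,0,1,0,0,0,0]

```text
time: 21.02
position: [0.4468, 0.0062, 0.0706]
tool_rot: [0.404, 0.915, -0.0, -0.0]
ft_force: [0.1, 0.5, -2.7]
grip_width: 0.0101
grip_force: 7.1
```

>>> servo_tool:
  rows: [1,0,0,0.0015,0,1,0,0,0.0015,0,1,0,0,0,0,1,0,0,0,0]

```text
time: 21.35
position: [0.447, 0.0062, 0.0677]
tool_rot: [0.404, 0.915, 0.0, 0.0]
ft_force: [-0.4, -0.4, -1.1]
grip_width: 0.0104
grip_force: 7.1
```

>>> servo_tool:
  rows: [1,0,0,0.0015,0,1,0,0,0.0015,0,1,0,0,0,0,1,0,0,0,0]

```text
time: 21.68
position: [0.4468, 0.0062, 0.0646]
tool_rot: [0.404, 0.915, -0.0, -0.0]
ft_force: [-0.4, 0.1, -0.9]
grip_width: 0.0103
grip_force: 7.0
```

```bash
python3 -c "
from h import *
delta(.4477,.0055,.071,42.4)
for c in ['scene','wrist']:
    p=robot.camera(c)
    for q in ['pan_hook','pan','pan_grip']: print(c,q,[(np.round(r['at'],3).tolist(),round(r['score'],2)) for r in robot.place_of(p,q)[:1]])"
```

```text
t 21.68 tcp [0.4468 0.0062 0.0646] yaw_y 42.33 w 0.0103 gf 7.02 F [-0.43  0.09 -0.86]
d [-0.0011  0.0002 -0.0064] turn -0.07
scene pan_hook [([0.515, 0.069, 0.025], 0.97)]
scene pan [([0.452, 0.012, -0.001], 0.95)]
scene pan_grip []
wrist pan_hook [([0.513, 0.068, 0.026], 0.93)]
wrist pan [([0.453, 0.015, -0.001], 0.8)]
wrist pan_grip [([0.447, 0.008, 0.097], 0.65)]
```

The pan rests flat (hook z 25 mm, origin ~0). Settle, release, rise.

>>> servo_tool:
  rows: [1,0,0,0.001,0,1,0,0,0,0,0.7,0,0,0,0,0.5,0,0,0,0,0.3,0,0,0,0]

```text
time: 22.5
position: [0.4474, 0.0061, 0.0638]
tool_rot: [0.404, 0.915, 0.0, 0.001]
ft_force: [-0.0, 0.3, 0.0]
grip_width: 0.0195
grip_force: 0.0
```

>>> servo_tool:
  rows: [0,0,0,0,0,0,0,0,0,0,0,0,0,0,0,0,0,0,-0.01,0,0,0,0,-0.02,0]

```text
time: 22.92
position: [0.4455, 0.0065, 0.0925]
tool_rot: [0.404, 0.915, -0.0, -0.002]
ft_force: [-0.1, 0.6, 0.5]
grip_width: 0.042
grip_force: 0.0
```

>>> servo_tool:
  rows: [0,0,0,-0.035,0,0,0,0,-0.035,0,0,0,0,-0.02,0,0,0,0,-0.01,0,0,0,0,0,0]

```text
time: 23.33
position: [0.4485, 0.0059, 0.1962]
tool_rot: [0.404, 0.915, 0.001, 0.003]
ft_force: [0.0, 0.2, -0.2]
grip_width: 0.0436
grip_force: 0.0
```

```bash
python3 -c "
from h import *
print(robot.get_obs()['q'].round(2))
u=np.array([.7385,.6743]); 
R_=[]
for c in ['scene','wrist','top']:
    p=robot.camera(c)
    if c=='wrist': print(np.round(p['mount'],3))
    for q in ['pan_hook','pan','guard_tab','guard_hinge']: print(c,q,[(np.round(r['at'],3).tolist(),round(r['score'],2)) for r in robot.place_of(p,q)[:1]])
    if c=='top':
        save(p,'top6')
        w=warp(p,.112,.45,.05,200)
        for t in (45,60,75): rects(w,t,150,.45,.05)
delta(.5425,.1305,.16,132.4)"
```

```text
[-0.24  0.33  1.89  0.    0.91 -0.98]
scene pan_hook [([0.512, 0.068, 0.026], 0.71)]
scene pan [([0.455, 0.016, -0.002], 0.97)]
scene guard_tab [([0.542, 0.13, 0.112], 0.85)]
scene guard_hinge [([0.607, 0.191, 0.088], 0.69)]
[[ 0.001 -0.969 -0.249  0.067]
 [ 1.     0.001  0.001 -0.001]
 [-0.001 -0.249  0.969 -0.162]
 [ 0.     0.     0.     1.   ]]
wrist pan_hook [([0.516, 0.067, 0.023], 0.75)]
wrist pan [([0.458, 0.014, -0.0], 0.57)]
wrist guard_tab [([0.542, 0.134, 0.111], 0.7)]
wrist guard_hinge [([0.615, 0.196, 0.09], 0.68)]
top pan_hook [([0.516, 0.068, 0.026], 0.74)]
top pan [([0.453, 0.012, -0.001], 0.86)]
top guard_tab [([0.539, 0.131, 0.114], 0.65)]
top guard_hinge [([0.611, 0.191, 0.086], 0.62)]
45 0.531 0.223 [ 52. 104.] 90.0 2708.0
60 0.5305 0.2225 [ 53. 105.] 90.0 2782.5
60 0.5005 0.0665 [35. 24.] 83.9 535.5
75 0.531 0.2225 [ 53. 106.] 90.0 2830.0
75 0.5551 0.1455 [57. 42.] 7.1 714.5
75 0.501 0.0677 [38. 25.] 81.9 608.0
t 24.08 tcp [0.4469 0.0062 0.1936] yaw_y 42.34 w 0.0432 gf 0.0 F [-0.17 -1.09 -0.31]
d [0.0274 0.1544 0.0336] turn -90.06
```

The pan is released and flat. Turning the tool 90° (camera side to the front) and going above the tab.

>>> servo_tool:
  rows: [0,0,0,0,-5,0,0,0,0,-7,0,0,0,0,-7,0,0,0,0,-7,0,0,0,0,-7]

```text
time: 24.5
position: [0.4469, 0.0062, 0.1937]
tool_rot: [0.125, 0.992, -0.0, 0.0]
ft_force: [-1.0, -0.2, 0.7]
grip_width: 0.0435
grip_force: 0.0
```

>>> servo_tool:
  rows: [0,0,0,0,-7,0,0,0,0,-7,0,0,0,0,-7,0,0,0,0,-7,0,0,0,0,-7]

```text
time: 24.92
position: [0.4469, 0.0062, 0.1937]
tool_rot: [-0.18, 0.984, -0.0, 0.0]
ft_force: [-0.1, 1.2, 0.1]
grip_width: 0.0432
grip_force: 0.0
```

>>> servo_tool:
  rows: [0,0,0,0,-7,0,0,0,0,-7,0,0,0,0,-5,0,0,0,0,-3,0,0,0,0,0]

```text
time: 25.33
position: [0.4469, 0.0062, 0.1937]
tool_rot: [-0.362, 0.932, -0.0, 0.0]
ft_force: [-0.2, -0.6, 0.2]
grip_width: 0.0436
grip_force: 0.0
```

>>> servo_tool:
  rows: [0,-0.02,0.004,0,0,0,-0.035,0.0065,0,0,0,-0.035,0.0065,0,0,0,-0.03,0.006,0,0,0,-0.02,0.004,0,0]

```text
time: 25.75
position: [0.5341, 0.1226, 0.1938]
tool_rot: [-0.361, 0.933, -0.0, 0.001]
ft_force: [0.2, -0.0, -0.4]
grip_width: 0.0439
grip_force: 0.0
```

>>> servo_tool:
  rows: [0,-0.0138,0.0019,0.01,0,0,0,0,0.01,0,0,0,0,0.01,0,0,0,0,0,0]

```text
time: 26.08
position: [0.5382, 0.1305, 0.161]
tool_rot: [-0.361, 0.933, 0.001, -0.003]
ft_force: [-0.3, 0.0, 0.1]
grip_width: 0.0437
grip_force: 0.0
```

```bash
python3 -c "
from h import *
delta(.541,.1313,.0925,132.4)
p=robot.camera('wrist'); save(p,'w7')
for q in ['guard_tab','guard_hinge']: print(q,[(np.round(r['at'],3).tolist(),round(r['score'],2)) for r in robot.place_of(p,q)[:1]])"
```

```text
t 26.08 tcp [0.5382 0.1305 0.161 ] yaw_y 132.29 w 0.0437 gf 0.0 F [-0.29  0.02  0.11]
d [-0.003  -0.0015  0.0685] turn -0.11
guard_tab [([0.542, 0.134, 0.112], 0.58)]
guard_hinge []
```

View pics/w7.png

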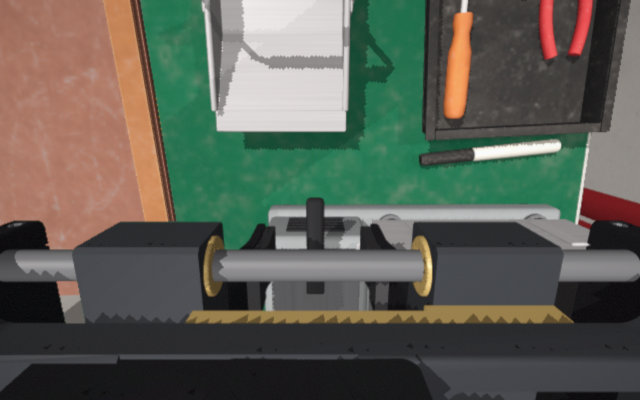

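The tab (column ~316, rows 198–290) is centred between the fingers. Descending, then pinching lightly.

>>> servo_tool:
  rows: [0,0,0,0.01,0,0,0,0,0.02,0,0,0,0,0.02,0,0,0,0,0.013,0,0,0,0,0.008,0]

```text
time: 26.65
position: [0.5401, 0.1306, 0.0911]
tool_rot: [-0.361, 0.933, 0.0, -0.001]
ft_force: [0.2, -0.1, -0.9]
grip_width: 0.0438
grip_force: 0.0
```

>>> servo_tool:
  rows: [0.3,0,0,0,0,0.6,0,0,0,0,1,0,0,0,0,1,0,0,0,0,1,0,0,0,0]
  newtons: 5

```text
time: 27.07
position: [0.5418, 0.1312, 0.0936]
tool_rot: [-0.361, 0.933, -0.0, 0.001]
ft_force: [-0.3, -0.1, -0.1]
grip_width: 0.018
grip_force: 0.0
```

>>> servo_tool:
  rows: [1,0,0,0,0,1,0,0,0,0,1,0,0,0,0]

```text
time: 27.32
position: [0.5414, 0.1313, 0.0933]
tool_rot: [-0.361, 0.932, -0.0, 0.001]
ft_force: [-0.2, -0.1, 4.0]
grip_width: 0.0118
grip_force: 5.0
```

```bash
python3 - <<'E'
from h import *
delta(.541,.1313,.0925,132.4)
o=robot.get_obs()['position']; u=np.array([.7385,.6743]); X=(o[:2]-[.6102,.1944])@u; Z=o[2]+.019-.09
print(X,Z,np.hypot(X,Z))
f0=np.arctan2(Z,X); r=np.hypot(X,Z)
a=np.r_[0,1,3,6,np.arange(10,86,4),88]; f=f0-np.radians(a)
P=np.round(np.c_[-r*np.cos(f),-r*np.sin(f)],4)
print([(float(t),*map(float,np.round(d,4))) for t,d in zip(a[1:],np.diff(P,axis=0))])
E
```

```text
t 27.32 tcp [0.5414 0.1313 0.0933] yaw_y 132.35 w 0.0118 gf 5.0 F [-0.24 -0.06  3.97]
d [0.0003 0.0003 0.0008] turn -0.05
-0.09334225254919908 0.02227860348050595 0.09596411977400758
[(1.0, -0.0004, -0.0016), (3.0, -0.0009, -0.0032), (6.0, -0.0015, -0.0048), (10.0, -0.0024, -0.0062), (14.0, -0.0029, -0.0061), (18.0, -0.0033, -0.0058), (22.0, -0.0037, -0.0056), (26.0, -0.0041, -0.0053), (30.0, -0.0044, -0.0051), (34.0, -0.0048, -0.0047), (38.0, -0.0051, -0.0043), (42.0, -0.0053, -0.004), (46.0, -0.0057, -0.0036), (50.0, -0.0059, -0.0032), (54.0, -0.0061, -0.0028), (58.0, -0.0062, -0.0024), (62.0, -0.0064, -0.0019), (66.0, -0.0066, -0.0014), (70.0, -0.0066, -0.001), (74.0, -0.0067, -0.0006), (78.0, -0.0067, 0.0), (82.0, -0.0067, 0.0004), (88.0, -0.0099, 0.0014)]
```

>>> servo_tool:
  rows: [1,-0.0004,0,-0.0016,0,1,-0.0009,0,-0.0032,0,1,-0.0015,0,-0.0048,0,1,-0.0024,0,-0.0062,0,1,-0.0029,0,-0.0061,0]

```text
time: 27.73
position: [0.547, 0.1365, 0.115]
tool_rot: [-0.361, 0.932, -0.0, -0.0]
ft_force: [1.1, -0.8, -1.4]
grip_width: 0.012
grip_force: 5.0
```

>>> servo_tool:
  rows: [1,-0.0033,0,-0.0058,0,1,-0.0037,0,-0.0056,0,1,-0.0041,0,-0.0053,0,1,-0.0044,0,-0.0051,0,1,-0.0048,0,-0.0047,0]

```text
time: 28.15
position: [0.5623, 0.1504, 0.1418]
tool_rot: [-0.361, 0.932, -0.0, -0.0]
ft_force: [-0.4, -1.4, 0.9]
grip_width: 0.012
grip_force: 5.0
```

```bash
python3 -c "
from h import *
delta(.6,.19,.17,132.4)
for c in ['scene','top']:
    p=robot.camera(c); save(p,c+'8')
    for q in ['guard_tab','guard','start_top']: print(c,q,[(np.round(r['at'],3).tolist(),round(r['score'],2)) for r in robot.place_of(p,q)[:1]])"
```

```text
t 28.15 tcp [0.5623 0.1504 0.1418] yaw_y 132.34 w 0.012 gf 5.0 F [-0.38 -1.45  0.89]
d [-0.0545  0.0039 -0.0282] turn -0.06
scene guard_tab [([0.56, 0.15, 0.166], 0.76)]Traceback (most recent call last):
  File "<string>", line 6, in <module>
    for q in ['guard_tab','guard','start_top']: print(c,q,[(np.round(r['at'],3).tolist(),round(r['score'],2)) for r in robot.place_of(p,q)[:1]])
                                                                                                                       ~~~~~~~~~~~~~~^^^^^
ValueError: it knows: driver_mid, guard_hinge, guard_tab, marker_mid, pan, pan_grip, pan_hook, pin_0_mid, pin_1_mid, pin_2_mid, pin_3_mid, start_top, tub_floor, tub_rim
```

The tab follows the grip. Continuing the arc.

>>> servo_tool:
  rows: [1,-0.0051,0,-0.0043,0,1,-0.0053,0,-0.004,0,1,-0.0057,0,-0.0036,0,1,-0.0059,0,-0.0032,0,1,-0.0061,0,-0.0028,0]

```text
time: 28.67
position: [0.5836, 0.1699, 0.1592]
tool_rot: [-0.361, 0.933, 0.0, 0.0]
ft_force: [0.5, -1.3, -1.2]
grip_width: 0.0119
grip_force: 5.0
```

>>> servo_tool:
  rows: [1,-0.0062,0,-0.0024,0,1,-0.0064,0,-0.0019,0,1,-0.0066,0,-0.0014,0,1,-0.0066,0,-0.001,0,1,-0.0067,0,-0.0006,0]

```text
time: 29.08
position: [0.6072, 0.1915, 0.166]
tool_rot: [-0.361, 0.933, -0.0, -0.0]
ft_force: [1.6, -0.8, -3.4]
grip_width: 0.0118
grip_force: 5.0
```

>>> servo_tool:
  rows: [1,-0.0067,0,0,0,1,-0.0067,0,0.0004,0,1,-0.0099,0,0.0014,0,1,0,0,0,0,1,0,0,0,0]

```text
time: 29.5
position: [0.6246, 0.2073, 0.164]
tool_rot: [-0.361, 0.932, 0.0, 0.0]
ft_force: [0.9, -1.6, -2.8]
grip_width: 0.0119
grip_force: 5.0
```

```bash
python3 -c "
from h import *
delta(.6,.19,.17,132.4)
o=robot.get_obs()['position']; u=np.array([.7385,.6743]); X=(o[:2]-[.6102,.1944])@u; Z=o[2]+.019-.09
print(X,Z,np.hypot(X,Z),'alpha',np.radians(167.1)-np.arctan2(Z,X))
for c in ['scene','top']:
    p=robot.camera(c); save(p,c+'8')
    for q in ['guard_tab','start_top']: print(c,q,[(np.round(r['at'],3).tolist(),round(r['score'],2)) for r in robot.place_of(p,q)[:1]])"
```

```text
t 29.5 tcp [0.6246 0.2073 0.164 ] yaw_y 132.36 w 0.0119 gf 5.0 F [ 0.94 -1.59 -2.79]
d [ 0.0298  0.0038 -0.006 ] turn -0.04
0.019335684891597982 0.09304010357178602 0.09502804629621636 alpha 1.550553145174114
scene guard_tab [([0.63, 0.212, 0.188], 0.92)]
scene start_top [([0.587, 0.173, 0.111], 0.63)]
top guard_tab []
top start_top []
```

Guard at ~1.55 rad. Releasing it and rising.

>>> servo_tool:
  rows: [0.6,0,0,0,0,0.3,0,0,0,0,0.3,0,0,0,0,0.3,0,0,0,0,0.3,0,0,-0.01,0]

```text
time: 30.22
position: [0.6226, 0.2066, 0.173]
tool_rot: [-0.361, 0.933, 0.001, -0.002]
ft_force: [-0.5, -0.2, -0.2]
grip_width: 0.0293
grip_force: 0.0
```

>>> servo_tool:
  rows: [0.3,0,0,-0.02,0,0.3,0,0,-0.02,0,0.3,0,0,-0.015,0,0.3,0.01,0,-0.005,0,1,0.02,0,0,0]

```text
time: 30.63
position: [0.604, 0.1873, 0.237]
tool_rot: [-0.362, 0.932, -0.001, 0.003]
ft_force: [-0.2, -0.4, 0.8]
grip_width: 0.0281
grip_force: 0.0
```

>>> servo_tool:
  rows: [1,0.02,0,0,0,1,0.015,0,0,0,1,0.005,0,0,0,1,0,0,0,0,1,0,0,0,0]

```text
time: 31.05
position: [0.5726, 0.1596, 0.2347]
tool_rot: [-0.361, 0.933, 0.0, 0.0]
ft_force: [-0.9, 0.3, 0.8]
grip_width: 0.0025
grip_force: 0.0
```

```bash
python3 -c "
from h import *
for c in ['scene','top','wrist']:
    p=robot.camera(c); save(p,c+'9')
    for q in ['guard_tab','start_top','guard_hinge']: print(c,q,[(np.round(r['at'],3).tolist(),round(r['score'],2)) for r in robot.place_of(p,q)[:1]])
delta(.5851,.1715,.11,132.4)
a=cv2.imread('pics/scene9.png')[80:280,180:420]; cv2.imwrite('pics/m9.png',cv2.resize(a,None,fx=3,fy=3))"
```

```text
scene guard_tab [([0.65, 0.228, 0.174], 0.64)]
scene start_top [([0.585, 0.172, 0.111], 0.69)]
scene guard_hinge [([0.61, 0.196, 0.092], 0.9)]
top guard_tab [([0.533, 0.303, 0.055], 0.62)]
top start_top []
top guard_hinge [([0.614, 0.19, 0.09], 0.95)]
wrist guard_tab []
wrist start_top [([0.589, 0.166, 0.112], 0.82)]
wrist guard_hinge [([0.613, 0.195, 0.092], 0.77)]
t 31.65 tcp [0.5724 0.1597 0.2344] yaw_y 132.35 w 0.0006 gf 0.0 F [-0.15 -0.04  0.27]
d [-1.730e-02  1.000e-04  1.244e-01] turn -0.05
```

View pics/m9.png

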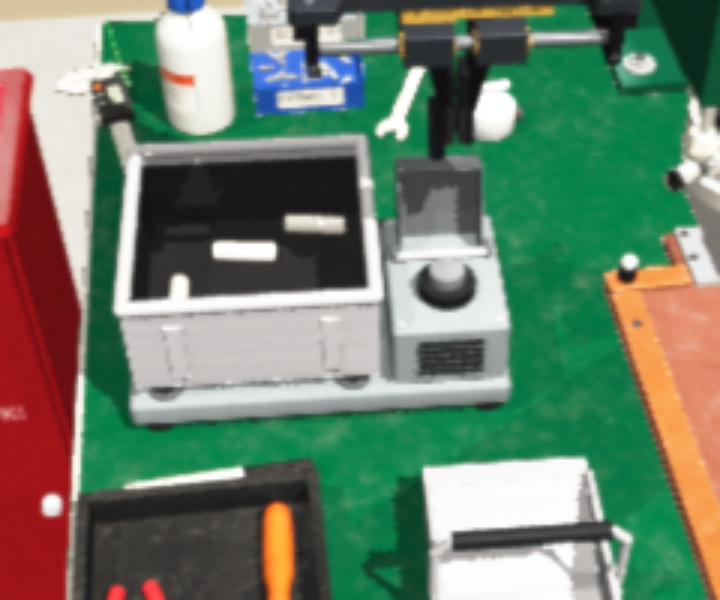

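The guard stands open, the button is exposed at (445,275) in the crop, and the pan is flat. Now pressing the button.

>>> servo_tool:
  rows: [1,-0.005,0,0.01,0,1,-0.008,0,0.025,0,1,-0.0043,0,0.03,0,1,0,0,0.025,0,1,0,0,0.015,0]

```text
time: 32.07
position: [0.5836, 0.1715, 0.1258]
tool_rot: [-0.361, 0.932, 0.001, -0.002]
ft_force: [-0.9, 0.0, -0.9]
grip_width: 0.0005
grip_force: 0.0
```

>>> servo_tool:
  rows: [1,0,0,0.006,0,1,0,0,0.002,0,1,0,0,0.002,0,1,0,0,0,0,1,0,0,0,0]

```text
time: 32.48
position: [0.5861, 0.1714, 0.1206]
tool_rot: [-0.361, 0.933, -0.0, 0.001]
ft_force: [0.3, 0.2, -0.1]
grip_width: 0.0005
grip_force: 0.0
```

>>> servo_tool:
  rows: [1,0,0,0.002,0,1,0,0,0.002,0,1,0,0,0.002,0,1,0,0,0.002,0,1,0,0,0,0]

```text
time: 32.9
position: [0.5848, 0.1712, 0.1111]
tool_rot: [-0.361, 0.933, 0.0, -0.0]
ft_force: [-0.1, 0.5, -0.2]
grip_width: 0.0005
grip_force: 0.0
```

>>> servo_tool:
  rows: [1,0,0,0.0015,0,1,0,0,0.0015,0,1,0,0,0.0015,0,1,0,0,0,0,1,0,0,0,0]

```text
time: 33.32
position: [0.5852, 0.1713, 0.1071]
tool_rot: [-0.361, 0.933, -0.0, 0.0]
ft_force: [-0.3, 0.2, 1.6]
grip_width: 0.0003
grip_force: 1.0
```

Contact at ~0.108. Pressing through the travel.

>>> servo_tool:
  rows: [1,0,0,0.0015,0,1,0,0,0.0015,0,1,0,0,0.0015,0,1,0,0,0,0,1,0,0,0,0]

```text
time: 33.73
position: [0.5853, 0.1713, 0.1027]
tool_rot: [-0.361, 0.933, -0.0, 0.0]
ft_force: [-0.2, -0.3, 5.8]
grip_width: 0.0007
grip_force: 2.3
```

>>> servo_tool:
  rows: [1,0,0,0.0015,0,1,0,0,0.0015,0,1,0,0,0.001,0,1,0,0,0,0,1,0,0,0,0]

```text
time: 34.15
position: [0.5853, 0.1713, 0.1021]
tool_rot: [-0.361, 0.932, -0.0, 0.001]
ft_force: [-6.4, -1.6, 21.7]
grip_width: 0.0005
grip_force: 11.4
```

The button bottomed out: a hard stop after 6 mm at 22 N. Retracting straight up.

>>> servo_tool:
  rows: [1,0,0,-0.006,0,1,0,0,-0.015,0,1,0,0,-0.03,0,1,0,0,-0.035,0,1,0,0,-0.035,0]

```text
time: 34.57
position: [0.5843, 0.1712, 0.2194]
tool_rot: [-0.361, 0.933, 0.0, -0.001]
ft_force: [0.3, 0.2, 0.2]
grip_width: 0.0004
grip_force: 0.0
```

>>> servo_tool:
  rows: [1,0.01,0,-0.015,0,1,0.01,0,0,0,1,0,0,0,0,1,0,0,0,0,1,0,0,0,0]

```text
time: 34.98
position: [0.5693, 0.1577, 0.2325]
tool_rot: [-0.361, 0.933, 0.001, -0.002]
ft_force: [0.0, 0.5, -1.1]
grip_width: 0.0009
grip_force: 0.0
```

```bash
python3 -c "
from h import *
delta(.58,.17,.2)
for c in ['scene','wrist']:
    p=robot.camera(c)
    for q in ['guard_tab','start_top','pan','pan_hook','pin_0_mid']: print(c,q,[(np.round(r['at'],3).tolist(),round(r['score'],2)) for r in robot.place_of(p,q)[:4]])"
```

```text
t 34.98 tcp [0.5693 0.1577 0.2325] yaw_y 132.32 w 0.0009 gf 0.0 F [ 0.04  0.52 -1.13]
d [-0.0163  0.0018  0.0324] turn None
scene guard_tab [([0.651, 0.232, 0.176], 0.72)]
scene start_top []
scene pan [([0.531, 0.301, 0.05], 0.27)]
scene pan_hook [([0.513, 0.066, 0.023], 0.93)]
scene pin_0_mid []
wrist guard_tab []
wrist start_top [([0.586, 0.173, 0.107], 0.79)]
wrist pan []
wrist pan_hook [([0.514, 0.067, 0.023], 0.56)]
wrist pin_0_mid [([0.489, 0.267, 0.055], 0.65)]
```

The guard is still open, the button is back out, and the pan and pins are in place.

```bash
python3 -c "
from h import *
print(robot.hand_in())"
```

```text
the job is handed in; nothing more can be done
None
```

The job is handed in; no verdict came back. By my last views all four pins were in the tub, the empty pan stood flat and released on the bench, the guard stayed open, and the start button had been pressed home and was out again.

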